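Click a trimmer-blade cassette into its dock

TASK

Pick up the black blade cassette by its fin, lay it flat in the flared mouth of the dock, blunt nose first, and slide it along the channel until the sprung pawl clicks in behind the nose and holds it. Push gently: do not ram the sprung plunger hard against its end stop. Let go, and leave the pot, the timer and the dropper bottle where they stand.

Things in the scene. Friction and masses are not known exactly. Their poses are not given: they have to be found in the camera images.
- cassette: Black plastic trimmer-blade carrier, 110 (its x) x 44 (y) mm, 140 g, loose, flat on the worktop. Origin: centre of underside; +x = nose end. Rear body x -55 to +5, 44 wide, 20 high; neck x +5 to +41, 26 wide, 16 high; blunt nose x +41 to +55, 44 wide, 16 high, front corners rounded, with square rear shoulders at x +41 that the pawl catches.
- fin (a point): Middle of the cassette's upright grip fin, at cassette (-25, 0, 37) mm. The fin is 36 long along cassette x, 12 thick across y, and stands on the rear body from z 20 to z 52: pinch it across its thickness from above.
- dock: Grey base plate fixed to the worktop, x -170 to +120, 110 wide (y), 6 mm thick. Origin: on the channel's centre line, at the underside. The cassette is pushed along dock +x, nose first, sliding on the plate's top (z 6). The plate's end x -170 to -91 is an open flat apron. A black lock unit (plunger, pawl, steel bridge over the channel) stands towards +x.
- mouth (a point): On the plate's top at dock (-118, 0, 6) mm: with the cassette's origin here its nose lies in the flare, still clear of the straight rails. From here to the click it slides about 107 mm, 20 more or less with the lock's setting.
- rails (a point): On the plate's top at dock (-60, 0, 6) mm, where the straight aluminium rails begin: inner faces 47 mm apart, tops 16 above the plate, left (+y) one to dock x -30, right one to +45. Before this point, back to x -91, they flare out to about 74 mm.
- plunger (a joint): Sprung plunger in the lock's end block, facing the mouth; metres pushed back along dock +x: 0 at rest, 0.016 at the hard stop. 2 N at 0, 13 N at the stop (700 N/m); over 20 N harms it. The pawl clicks about 7 mm in; unless it has, the cassette comes back out. Friction included, the push is about 9 to 12 N at the click. A latched, released cassette keeps it 5 to 6 mm in.
- pawl (a joint): Steel leaf 34 mm long on the channel's left (+y) side, hinged on the lock at its mouth end, tip leaning forward into the channel; radians swung aside: 0 at rest, 0.1 to 0.2 as the nose passes, back to 0 behind it (1 to 2 N at the tip). The lock is clamped at a setting L, -20 to +20 mm, not reported: feel it. Click at cassette origin = dock x about -11+L mm.
- pot: White lidded jar, 90 across, 32 high mm, loose bystander; origin centre of underside.
- timer: Round kitchen timer, 62 across, 37 high mm, loose bystander; origin centre of underside.
- dropper: Brown dropper bottle, 33 across, 102 high mm, loose bystander; origin centre of underside. The lock's bridge is 36 high, its end block 40 (mm above the worktop).
Mind the look-alikes: they are no part of the job. There is more than one size of the cassette; the one meant has the size given above.

How it is judged:
By the outcome, as a careful person would: the job done as asked, in the order asked, and still so for the second after the job is handed in, with the robot touching nothing.
It also fails if it takes over 53 s, if anything falls off the work surface, if the arm or the gripper's body presses on something with over 40 N, if the wrist force passes 120 N, or if a joint passes its speed limit or range.

ROBOT

A 7-joint arm with a two-finger parallel gripper is mounted at the origin on a cart in front of the work surface, level with it; the furniture and walls round the work are solid. World frame = base frame: x ahead of the robot, y to its left, z up, the work surface at z = 0. Lengths are in m, angles in rad, forces in N, time in s.
With the tool pointing down it reaches from about 0.425 to 0.925 m from the base axis. Payload 6.8 kg.
Tool frame: the origin (TCP) lies midway between the tips of the shut fingers; the grasp point (between the pads) lies 19 mm behind it; z points along the fingers, y is the line along which they close (so a half turn about z gives the same grasp; the last joint's range is limited). The gripper opens to 85 mm and grips with 20 to 120 N. Pads are 22 mm wide; open, the fingers measure 114 mm over their backs; the gripper's body (76 mm by 85 mm) begins 54 mm behind the grasp point. The pads swing forward as they close: fully open they stand 13 mm farther back than shut.
Start: joints at [1.024, 0.477, 0.022, 1.555, -0.011, 1.109, -0.083], TCP at [0.287, -0.611, 0.205] pointing down, gripper open.
Joint ranges: [-2.96, 2.96], [-0.34, 2.1], [-1.41, 1.46], [0.24, 2.44], [-1.37, 4.51], [0.17, 1.92], [-2.96, 2.96]. Speed limits (rad/s): [2.39, 2.39, 3.14, 3.14, 3.14, 3.14, 3.14].

INTERFACE

Orientations are given as a unit quaternion [w, x, y, z].
In Python, from station import bot gives the robot as it stands.
- The arm moves only by the tool jog_arm, never from a script. Its argument "rows" is a list of rows, each an object of numbers: "fingers": the finger opening in mm, from 0 to 85.4; "x", "y", "z": the shift along the tool's x, y, z in mm; "ax", "ay", "az": the turn, a rotation vector about the tool's x, y, z in degrees. A call has exactly 8 rows; each row shifts and turns the commanded pose from where the row before left it, along the tool's axes as they then stand; what a row does not reach is not made up. A row lasts 1/10 s, in which the tool goes at most 50 mm and 8.59 degrees, less where a joint would pass 70% of its speed; a pose out of reach is approached as far as the arm can. A call with a gripper value outside its range is refused whole. The fingers move at their own pace and stop on an object; "force" is the grip in N (left out, the last holds). Time passes only in rows, so rows that do not move let the fingers close, or fill a call up. It gives the time, the measured TCP pose, the force, the opening and the grip force at its end, in the units of the state.
- bot.get_obs(): the state, without advancing time (a new reading comes with each control period).
- bot.read_camera(name): name is "side" or "top"; returns a dict with "pixels" (420x560x3 uint8, red, green, blue), "vertical_fov" (degrees; the focal length in pixels is half the picture's height over the tangent of half this angle, whatever the lens; pixels are square), "cx", "cy" (the principal point, pixels), "world_from_camera" (4x4, takes a point from camera to world coordinates). Camera axes: x right, y down, z forward; pixel columns grow to the right and rows downward; lengths in m; the calibration is good to about 2 mm. A picture is of the moment at which its call begins. There is no depth.
- bot.hand_in(): hands the job in; it is judged then, once.
The state is a dict: "t": time; "q": joint angles; "joint_vel": joint speeds; "joint_torque": joint torques, N m; "eef_pos": TCP position; "tool_rot": TCP orientation; "contact_force": force on the tool from outside, world axes, zero at the start; "torque": the same for the moment, N m; "gripper_width": opening from 0.0 (shut) to 1.0 (fully open); "grasp_force": force on a finger pad.
Only numpy, scipy, OpenCV 4.12 (cv2) and the standard library are available. Lean on these libraries where they do the work, as an engineer would, in place of code of your own. Each camera call takes 0.05 s, during which the arm holds its last target. There are 200 camera calls.

## Working session

There is one attempt and no reset: what is moved stays moved. The work goes in short steps, Python scripts to look and compute and a tool call to move; the robot and the scene stay as the last step left them, time stands still between calls to the robot, and variables do not carry over. Pictures are saved under pics/ and viewed, at most 10 in all, crops included, and the job is handed in when it is done.

Besides the shell and the picture viewer there is one more tool, called after ">>>" as name(argument=value, ...), one argument or row to a line, values as JSON. jog_arm: Moves the arm, as the interface text tells. Its arguments: {"type":"object","properties":{"rows":{"type":"array","items":{"type":"object","properties":{"fingers":{"type":"number"},"x":{"type":"number"},"y":{"type":"number"},"z":{"type":"number"},"ax":{"type":"number"},"ay":{"type":"number"},"az":{"type":"number"}}}},"force":{"type":"number"}},"required":["rows"]}

```bash
mkdir -p pics
cat > h.py <<'E'
import numpy as np, cv2
from station import bot
def cam(n):
    c=bot.read_camera(n); h=c["pixels"].shape[0]
    c["f"]=h/2/np.tan(np.radians(c["vertical_fov"])/2); return c
def save(c,fn,crop=None,s=1):
    im=c["pixels"][:,:,::-1]
    if crop: x0,y0,x1,y1=crop; im=im[y0:y1,x0:x1]
    cv2.imwrite("pics/"+fn,cv2.resize(im,None,fx=s,fy=s,interpolation=cv2.INTER_CUBIC))
def w(c,u,v,z):
    T=c["world_from_camera"]; d=T[:3,:3]@np.array([(u-c["cx"])/c["f"],(v-c["cy"])/c["f"],1]); o=T[:3,3]
    return o+d*(z-o[2])/d[2]
def pix(c,p):
    T=c["world_from_camera"]; q=T[:3,:3].T@(np.array(p)-T[:3,3]); return q[:2]/q[2]*c["f"]+[c["cx"],c["cy"]]
E
python3 - <<'E'
from h import *
for n in("top","side"):
    c=cam(n); save(c,n+"0.png",s=1.4); print(n,c["f"],c["cx"],c["cy"],c["world_from_camera"].round(3).tolist())
o=bot.get_obs(); print(o)
E
```

```text
top 487.5897282552709 283.3161558092567 210.09560623031274 [[-0.029, -0.995, 0.092, 0.431], [-1.0, 0.028, -0.012, 0.013], [0.009, -0.092, -0.996, 1.383], [0.0, 0.0, 0.0, 1.0]]
side 468.8546680112861 269.89330251363896 211.29671752774306 [[-0.373, -0.576, 0.727, -0.529], [-0.928, 0.227, -0.296, 0.439], [0.006, -0.785, -0.619, 0.952], [0.0, 0.0, 0.0, 1.0]]
{'t': 0.1, 'q': array([ 1.02389581,  0.47773134,  0.02234003,  1.5563579 , -0.01147384,
        1.10930129, -0.08307518]), 'joint_vel': array([ 2.05053998e-04, -1.30071424e-03, -1.01127534e-03, -1.56836963e-03,
       -7.69305150e-05,  9.48520369e-04,  1.07922797e-03]), 'joint_torque': array([ 3.76847616e-03, -5.97766900e+01,  1.61329083e+00, -2.81957084e+01,
        1.27672817e-02,  5.03268719e-03,  2.02035261e-05]), 'eef_pos': array([ 0.28650948, -0.61053346,  0.20401137]), 'tool_rot': array([-7.96087711e-04,  9.76021417e-01,  2.17672911e-01, -2.51358376e-04]), 'contact_force': array([-0.60599965,  0.25289369, -0.12953661]), 'torque': array([ 0.046582  , -0.04665476,  0.03496979]), 'grasp_force': 0.0, 'gripper_width': 1.0008345568878254}
```

View pics/top0.png

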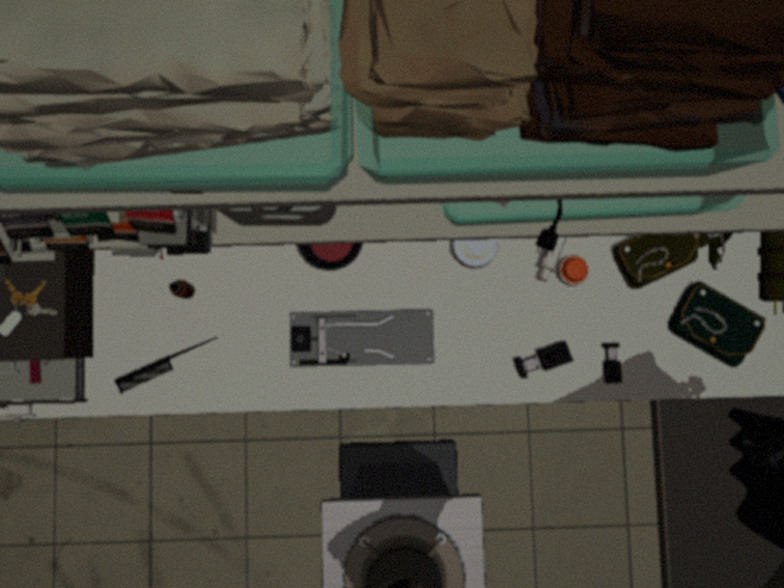

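View pics/side0.png

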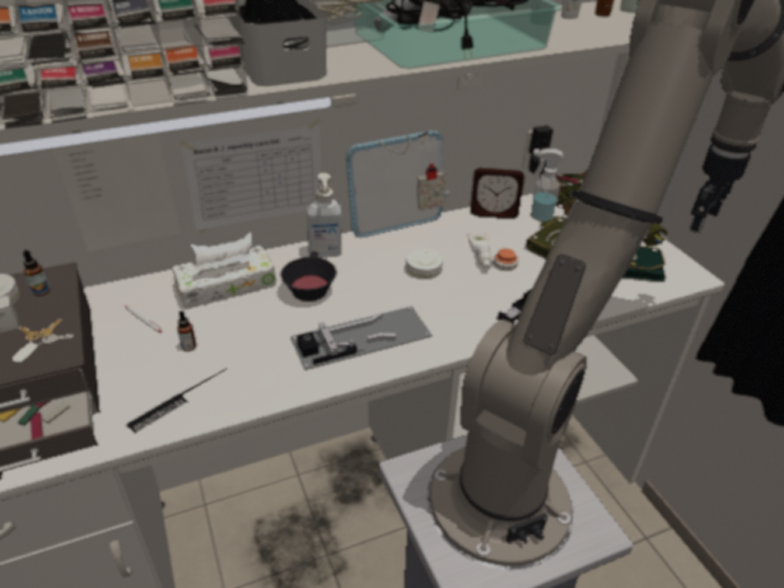

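Candidates in the top view (1.4x pixels):
- (543,358): black cassette about 58 px long, roughly 110 mm.
- (612,362): smaller black cassette, about 38 px, roughly 76 mm.
- (145,375): black trimmer or comb.
- (547,238): black cable plug.

I choose (543,358) and check it in a close crop. The dock is centred at (362,338), with its lock on the left, so dock +x is roughly world +y.

Run:
```python
from h import *
c=cam("top")
im=c["pixels"][:,:,::-1]
a=im[212:272,200:320]; b=im[232:282,360:460]
a=cv2.resize(a,(792,396),interpolation=cv2.INTER_CUBIC); b=cv2.resize(b,(400,200),interpolation=cv2.INTER_CUBIC)
b=np.hstack([b,np.zeros((200,392,3),np.uint8)])
o=np.vstack([a,b]); o=cv2.convertScaleAbs(o,alpha=1.6); cv2.imwrite("pics/crop1.png",o)
P=lambda u,v,z:w(c,u/1.4,v/1.4,z).round(4)
for n,u,v,z in [("dock r",433,337,.006),("dock l",290,338,.006),("tl",290,312,.006),("tr",433,310,.006),("br",433,363,.006),("bl",290,366,.006),("cas rear",570,351,.02),("nose",515,368,.016),("small a",612,344,.016),("small b",612,383,.02)]: print(n,P(u,v,z))
print(pix(c,[.287,-.611,.2]),pix(c,[0,0,0]))
```

```text
dock r [ 0.4687 -0.0738  0.006 ]
dock l [0.475  0.2139 0.006 ]
tl [0.5274 0.2131 0.006 ]
tr [ 0.5232 -0.0756  0.006 ]
br [ 0.4166 -0.072   0.006 ]
bl [0.419  0.2147 0.006 ]
cas rear [ 0.4325 -0.3452  0.02  ]
nose [ 0.402  -0.2346  0.016 ]
small a [ 0.444  -0.4313  0.016 ]
small b [ 0.3668 -0.4254  0.02  ]
[540.16721001 307.53820166] [288.10924222 412.61808392]
```

View pics/crop1.png

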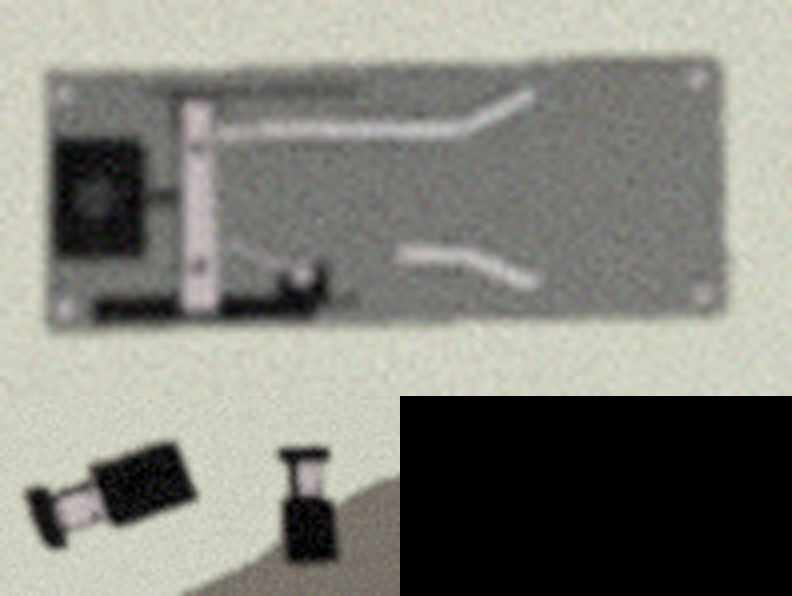

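The crop shows the long cassette with its nose at lower left (35,517), steel-faced neck and body at (143,485). The one at (310,505) is the smaller look-alike. The dock's pawl is at (300,275), on the image-bottom side. Next I'll fit both poses with projected silhouettes.

```bash
cat > fit.py <<'E'
from h import *
from scipy.optimize import minimize
S=4
def tr(p,pose):
    x,y,a=pose; p=np.asarray(p,float); q=p.copy()
    q[:,0]=x+np.cos(a)*p[:,0]-np.sin(a)*p[:,1]; q[:,1]=y+np.sin(a)*p[:,0]+np.cos(a)*p[:,1]; return q
def box(x0,x1,y,z0,z1): return np.array([[i,j,k] for i in(x0,x1) for j in(-y,y) for k in(z0,z1)])/1e3
CAS=[box(-55,5,22,0,20),box(41,55,22,0,16),box(-43,-7,6,20,52)]
DOCK=[box(-170,120,55,0,6)]
def render(c,pose,boxes,roi,dz=0):
    x0,y0,x1,y1=roi; m=np.zeros(((y1-y0)*S,(x1-x0)*S),np.uint8)
    for b in boxes:
        q=np.array([(pix(c,p+[0,0,dz])-[x0-.5,y0-.5])*S-.5 for p in tr(b,pose)],np.float32)
        cv2.fillConvexPoly(m,cv2.convexHull((q*16).round().astype(np.int32)),255,cv2.LINE_AA,4)
    return cv2.GaussianBlur(cv2.resize(m/255.,None,fx=1/S,fy=1/S,interpolation=cv2.INTER_AREA),(0,0),.8)
def fit(c,target,pose,boxes,roi,dz=0):
    sc=np.array([.01,.01,.1])
    f=lambda v:((render(c,pose+v*sc,boxes,roi,dz)-target)**2).mean()
    r=minimize(f,np.zeros(3),method="Nelder-Mead",options=dict(xatol=.005,fatol=1e-7,initial_simplex=np.vstack([np.zeros(3),.6*np.eye(3)])))
    return pose+r.x*sc,r.fun
def gray(c,roi):
    x0,y0,x1,y1=roi; return c["pixels"][y0:y1,x0:x1].mean(2)
E
python3 - <<'E'
from fit import *
c=cam("top")
roi=(360,236,414,280); g=gray(c,roi); hi,lo=np.percentile(g,80),np.percentile(g,3); print(hi,lo)
t=np.clip((hi-g)/(hi-lo),0,1)
# neutralise the (bright) neck region naturally
p,e=fit(c,t,np.array([.417,-.295,np.radians(107)]),CAS,roi); print("cas",p[:2].round(4),np.degrees(p[2]),e, "fin",tr([[-.025,0,.037]],p))
roi=(190,205,325,275); g=gray(c,roi); hi=np.percentile(g,80); plate=np.median(gray(c,(285,230,305,255))); 
t=np.clip((hi-g)/(hi-plate),0,1)
# fill bright parts inside
m=cv2.morphologyEx((t>.5).astype(np.uint8),cv2.MORPH_CLOSE,np.ones((9,9)))
er=cv2.erode(m,np.ones((5,5))); t[er>0]=1
p,e=fit(c,t,np.array([.471,.044,np.radians(89.2)]),DOCK,roi); print("dock",p[:2].round(4),np.degrees(p[2]),e)
print("mouth",tr([[-.118,0,.006]],p))
for u,v in[(215,132),(455,130)]: print("Rrail",w(c,200+u/6.6-.4,212+v/6.6-.4,.022))
for u,v in[(405,253),(460,255)]: print("Lrail",w(c,200+u/6.6-.4,212+v/6.6-.4,.022))
E
```

```text
128.0 6.333333333333333
cas [ 0.4185 -0.2905] 107.67542093381734 0.007591631962032172 fin [[ 0.42612656 -0.31436399  0.037     ]]
dock [0.4725 0.0961] 89.81198163892542 0.0019241554993717437
mouth [[ 0.47213923 -0.02194587  0.006     ]]
Rrail [0.49985051 0.14142859 0.022     ]
Rrail [0.49777801 0.04006169 0.022     ]
Lrail [0.44656821 0.06248352 0.022     ]
Lrail [0.44505391 0.03934865 0.022     ]
```

>>> jog_arm(
  rows=[
    {"x": 31.5,"y": -26.25,"z": 10.5,"fingers": 50},
    {"x": 31.5,"y": -26.25,"z": 10.5},
    {"x": 31.5,"y": -26.25,"z": 10.5},
    {"x": 31.5,"y": -26.25,"z": 10.5},
    {"x": 31.5,"y": -26.25,"z": 10.5},
    {"x": 31.5,"y": -26.25,"z": 10.5},
    {"x": 31.5,"y": -26.25,"z": 10.5},
    {"x": 31.5,"y": -26.25,"z": 10.5},
  ],
  force=40,
)

```text
invalid input
```

>>> jog_arm(
  rows=[
    {"az": -8.3},
    {"az": -8.3},
    {"az": -8.3},
    {"az": -8.3},
    {"az": -8.3},
    {"az": -8.3},
    {"az": -8.3},
    {"az": -8.3},
  ],
)

```text
invalid input
```

>>> jog_arm(
  rows=[
    {"fingers": 50,"x": 31.5,"y": -26.25,"z": 10.5,"ax": 0,"ay": 0,"az": 0},
    {"fingers": 50,"x": 31.5,"y": -26.25,"z": 10.5,"ax": 0,"ay": 0,"az": 0},
    {"fingers": 50,"x": 31.5,"y": -26.25,"z": 10.5,"ax": 0,"ay": 0,"az": 0},
    {"fingers": 50,"x": 31.5,"y": -26.25,"z": 10.5,"ax": 0,"ay": 0,"az": 0},
    {"fingers": 50,"x": 31.5,"y": -26.25,"z": 10.5,"ax": 0,"ay": 0,"az": 0},
    {"fingers": 50,"x": 31.5,"y": -26.25,"z": 10.5,"ax": 0,"ay": 0,"az": 0},
    {"fingers": 50,"x": 31.5,"y": -26.25,"z": 10.5,"ax": 0,"ay": 0,"az": 0},
    {"fingers": 50,"x": 31.5,"y": -26.25,"z": 10.5,"ax": 0,"ay": 0,"az": 0},
  ],
  force=40,
)

```text
t: 1.0
eef_pos: [0.4261, -0.3124, 0.1206]
tool_rot: [0.0, 0.976, 0.218, 0.0]
contact_force: [1.0, -0.0, 0.2]
gripper_width: 0.585
grasp_force: 0.0
```

>>> jog_arm(
  rows=[
    {"fingers": 50,"x": 0,"y": 0,"z": 0,"ax": 0,"ay": 0,"az": -8.3},
    {"fingers": 50,"x": 0,"y": 0,"z": 0,"ax": 0,"ay": 0,"az": -8.3},
    {"fingers": 50,"x": 0,"y": 0,"z": 0,"ax": 0,"ay": 0,"az": -8.3},
    {"fingers": 50,"x": 0,"y": 0,"z": 0,"ax": 0,"ay": 0,"az": -8.3},
    {"fingers": 50,"x": 0,"y": 0,"z": 0,"ax": 0,"ay": 0,"az": -8.3},
    {"fingers": 50,"x": 0,"y": 0,"z": 0,"ax": 0,"ay": 0,"az": -8.3},
    {"fingers": 50,"x": 0,"y": 0,"z": 0,"ax": 0,"ay": 0,"az": -8.3},
    {"fingers": 50,"x": 0,"y": 0,"z": 0,"ax": 0,"ay": 0,"az": -8.3},
  ],
)

```text
t: 1.8
eef_pos: [0.4255, -0.3139, 0.1208]
tool_rot: [-0.0, 0.695, 0.719, -0.0]
contact_force: [-0.4, -0.6, -0.6]
gripper_width: 0.586
grasp_force: 0.0
```

>>> jog_arm(
  rows=[
    {"fingers": 50,"x": 0,"y": 0,"z": 0,"ax": 0,"ay": 0,"az": -8.1},
    {"fingers": 50,"x": 0,"y": 0,"z": 0,"ax": 0,"ay": 0,"az": -8.1},
    {"fingers": 50,"x": 0,"y": 0,"z": 10,"ax": 0,"ay": 0,"az": 0},
    {"fingers": 50,"x": 0,"y": 0,"z": 10,"ax": 0,"ay": 0,"az": 0},
    {"fingers": 50,"x": 0,"y": 0,"z": 10,"ax": 0,"ay": 0,"az": 0},
    {"fingers": 50,"x": 0,"y": 0,"z": 5,"ax": 0,"ay": 0,"az": 0},
    {"fingers": 50,"x": 0,"y": 0,"z": 0,"ax": 0,"ay": 0,"az": 0},
    {"fingers": 50,"x": 0,"y": 0,"z": 0,"ax": 0,"ay": 0,"az": 0},
  ],
)

```text
t: 2.6
eef_pos: [0.4258, -0.3138, 0.0858]
tool_rot: [-0.0, 0.59, 0.808, 0.0]
contact_force: [0.6, 0.5, 0.5]
gripper_width: 0.585
grasp_force: 0.0
```

Run:
```python
from h import *
o=bot.get_obs(); print(o["eef_pos"],o["tool_rot"],o["gripper_width"])
q=o["tool_rot"]; print("toolx yaw",np.degrees(2*np.arctan2(q[2],q[1])))
a=cam("top");b=cam("side")
print(pix(b,o["eef_pos"]))
f=lambda c,r:cv2.resize(c["pixels"][r[1]:r[3],r[0]:r[2],::-1],(390,390),interpolation=cv2.INTER_CUBIC)
u,v=pix(b,[.42,-.3,.05]).astype(int)
cv2.imwrite("pics/c2.png",cv2.convertScaleAbs(np.hstack([f(a,(350,215,430,295)),f(b,(u-45,v-45,u+45,v+45))]),alpha=1.8))
```

```text
[ 0.42583573 -0.31377755  0.08579382] [-9.96904701e-05  5.89747544e-01  8.07587657e-01  2.80056863e-05] 0.5852403604163542
toolx yaw 107.72180912792514
[378.89414103 198.36367136]
```

View pics/c2.png

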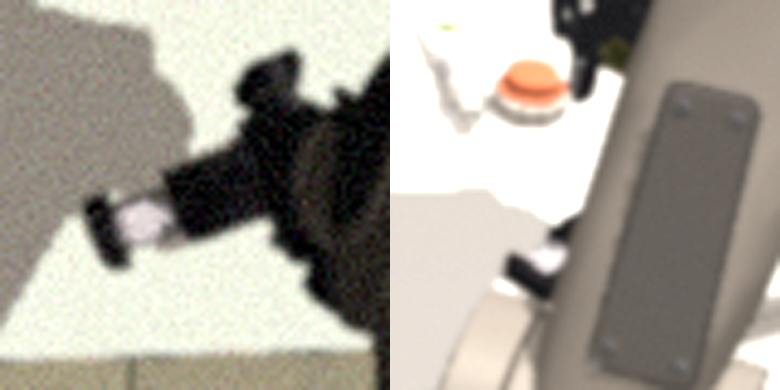

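The left crop (top view) shows the gripper lined up with the cassette: nose at (108,230), fin hidden under the hand at about (300,165). In the side view the arm blocks it. I'll descend, tip to z 0.025, then close.

>>> jog_arm(
  rows=[
    {"fingers": 50,"x": 0,"y": 0,"z": 11,"ax": 0,"ay": 0,"az": 0},
    {"fingers": 50,"x": 0,"y": 0,"z": 10,"ax": 0,"ay": 0,"az": 0},
    {"fingers": 50,"x": 0,"y": 0,"z": 10,"ax": 0,"ay": 0,"az": 0},
    {"fingers": 50,"x": 0,"y": 0,"z": 10,"ax": 0,"ay": 0,"az": 0},
    {"fingers": 50,"x": 0,"y": 0,"z": 10,"ax": 0,"ay": 0,"az": 0},
    {"fingers": 50,"x": 0,"y": 0,"z": 5,"ax": 0,"ay": 0,"az": 0},
    {"fingers": 50,"x": 0,"y": 0,"z": 4,"ax": 0,"ay": 0,"az": 0},
    {"fingers": 50,"x": 0,"y": 0,"z": 0,"ax": 0,"ay": 0,"az": 0},
  ],
)

```text
t: 3.5
eef_pos: [0.4255, -0.3137, 0.0254]
tool_rot: [-0.0, 0.59, 0.808, 0.0]
contact_force: [-0.5, 0.2, -0.2]
gripper_width: 0.588
grasp_force: 0.0
```

>>> jog_arm(
  rows=[
    {"fingers": 5,"x": 0,"y": 0,"z": 0,"ax": 0,"ay": 0,"az": 0},
    {"fingers": 5,"x": 0,"y": 0,"z": 0,"ax": 0,"ay": 0,"az": 0},
    {"fingers": 5,"x": 0,"y": 0,"z": 0,"ax": 0,"ay": 0,"az": 0},
    {"fingers": 5,"x": 0,"y": 0,"z": 0,"ax": 0,"ay": 0,"az": 0},
    {"fingers": 5,"x": 0,"y": 0,"z": 0,"ax": 0,"ay": 0,"az": 0},
    {"fingers": 5,"x": 0,"y": 0,"z": 0,"ax": 0,"ay": 0,"az": 0},
    {"fingers": 5,"x": 0,"y": 0,"z": 0,"ax": 0,"ay": 0,"az": 0},
    {"fingers": 5,"x": 0,"y": 0,"z": 0,"ax": 0,"ay": 0,"az": 0},
  ],
)

```text
t: 4.3
eef_pos: [0.4257, -0.3139, 0.0259]
tool_rot: [0.0, 0.59, 0.808, -0.0]
contact_force: [0.5, 0.6, 1.3]
gripper_width: 0.059
grasp_force: 0.4
```

Run:
```python
from h import *
a=cam("top");b=cam("side")
f=lambda c,r:cv2.resize(c["pixels"][r[1]:r[3],r[0]:r[2],::-1],(390,390),interpolation=cv2.INTER_CUBIC)
u,v=pix(b,[.42,-.3,.05]).astype(int)
cv2.imwrite("pics/c3.png",cv2.convertScaleAbs(np.hstack([f(a,(350,215,430,295)),f(b,(u-45,v-45,u+45,v+45))]),alpha=1.8))
```

```text
(no output)
```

View pics/c3.png

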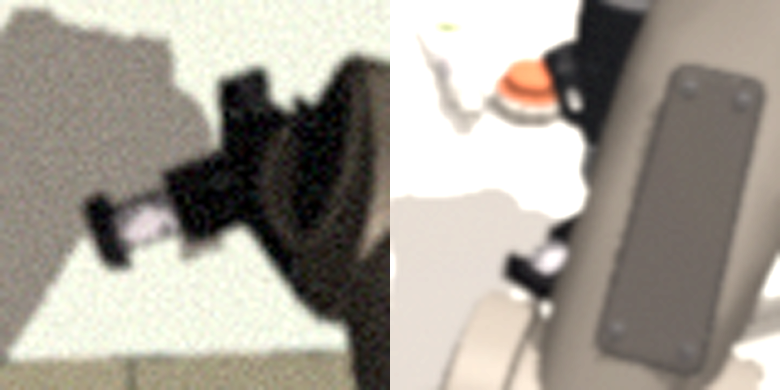

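The cassette hasn't moved and the fingers shut to 5 mm, so the fin was missed. I'll back off and re-measure with a clear view from both cameras.

>>> jog_arm(
  rows=[
    {"fingers": 60,"x": 0,"y": 0,"z": 0,"ax": 0,"ay": 0,"az": 0},
    {"fingers": 60,"x": 0,"y": 0,"z": 0,"ax": 0,"ay": 0,"az": 0},
    {"fingers": 60,"x": 0,"y": 0,"z": 0,"ax": 0,"ay": 0,"az": 0},
    {"fingers": 60,"x": 0,"y": 0,"z": -15,"ax": 0,"ay": 0,"az": 0},
    {"fingers": 60,"x": 0,"y": 0,"z": -30,"ax": 0,"ay": 0,"az": 0},
    {"fingers": 60,"x": 0,"y": 0,"z": -40,"ax": 0,"ay": 0,"az": 0},
    {"fingers": 60,"x": 0,"y": 0,"z": -40,"ax": 0,"ay": 0,"az": 0},
    {"fingers": 60,"x": 0,"y": 0,"z": -20,"ax": 0,"ay": 0,"az": 0},
  ],
)

```text
t: 5.2
eef_pos: [0.4271, -0.3146, 0.1743]
tool_rot: [0.002, 0.59, 0.808, 0.0]
contact_force: [1.4, 0.0, -0.6]
gripper_width: 0.705
grasp_force: 0.0
```

>>> jog_arm(
  rows=[
    {"fingers": 60,"x": 40,"y": 15,"z": 0,"ax": 0,"ay": 0,"az": 0},
    {"fingers": 60,"x": 40,"y": 15,"z": 0,"ax": 0,"ay": 0,"az": 0},
    {"fingers": 60,"x": 40,"y": 20,"z": 0,"ax": 0,"ay": 0,"az": 0},
    {"fingers": 60,"x": 40,"y": 20,"z": 0,"ax": 0,"ay": 0,"az": 0},
    {"fingers": 60,"x": 40,"y": 20,"z": 0,"ax": 0,"ay": 0,"az": 0},
    {"fingers": 60,"x": 40,"y": 20,"z": 0,"ax": 0,"ay": 0,"az": 0},
    {"fingers": 60,"x": 40,"y": 20,"z": 0,"ax": 0,"ay": 0,"az": 0},
    {"fingers": 60,"x": 40,"y": 20,"z": 0,"ax": 0,"ay": 0,"az": 0},
  ],
)

```text
t: 6.0
eef_pos: [0.471, 0.0382, 0.171]
tool_rot: [0.0, 0.59, 0.808, -0.0]
contact_force: [1.4, -0.5, -0.1]
gripper_width: 0.705
grasp_force: 0.0
```

Run:
```python
from fit import *
a=cam("top");b=cam("side"); save(b,"side_full.png")
np.savez("v.npz",top=a["pixels"],side=b["pixels"])
f=lambda c,r:cv2.resize(c["pixels"][r[1]:r[3],r[0]:r[2],::-1],(390,390),interpolation=cv2.INTER_CUBIC)
u,v=pix(b,[.40,-.33,.0]).astype(int); print(u,v)
cv2.imwrite("pics/c4.png",cv2.convertScaleAbs(np.hstack([f(a,(365,225,430,290)),f(b,(u-60,v-60,u+60,v+60))]),alpha=2.5,beta=10))
for s in(1,):
    roi=(360,236,414,280); g=gray(a,roi); hi,lo=np.percentile(g,80),np.percentile(g,3)
    t=np.clip((hi-g)/(hi-lo),0,1)
    for k in(.8,.9,1,1.1,1.2,1.3):
        p,e=fit(a,t,np.array([.4185,-.29,np.radians(107.7)]),[x*k for x in CAS],roi); print(k,p,e)
print(bot.get_obs()["eef_pos"])
```

```text
383 223
0.8 [ 0.41708642 -0.28715477  1.88582507] 0.04621857517785489
0.9 [ 0.41795862 -0.28965211  1.8800853 ] 0.01654584682754327
1 [ 0.41835378 -0.29053568  1.87707304] 0.007280330288195929
1.1 [ 0.41921129 -0.29205691  1.86815751] 0.03676963407913194
1.2 [ 0.42001041 -0.29533738  1.87532385] 0.08502437604709295
1.3 [ 0.42053452 -0.303364    1.75189539] 0.12079383707363735
[0.47163528 0.04358641 0.17158764]
```

View pics/c4.png

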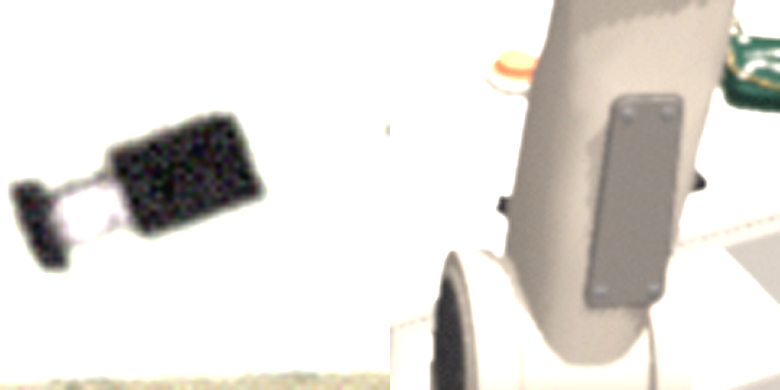

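>>> jog_arm(
  rows=[
    {"fingers": 60,"x": 40,"y": 10,"z": 0,"ax": 0,"ay": 0,"az": 0},
    {"fingers": 60,"x": 40,"y": 10,"z": 0,"ax": 0,"ay": 0,"az": 0},
    {"fingers": 60,"x": 40,"y": 10,"z": 0,"ax": 0,"ay": 0,"az": 0},
    {"fingers": 60,"x": 40,"y": 10,"z": 0,"ax": 0,"ay": 0,"az": 0},
    {"fingers": 60,"x": 40,"y": 10,"z": 0,"ax": 0,"ay": 0,"az": 0},
    {"fingers": 60,"x": 40,"y": 10,"z": 0,"ax": 0,"ay": 0,"az": 0},
    {"fingers": 60,"x": 40,"y": 10,"z": 0,"ax": 0,"ay": 0,"az": 0},
    {"fingers": 60,"x": 40,"y": 10,"z": 0,"ax": 0,"ay": 0,"az": 0},
  ],
)

```text
t: 6.9
eef_pos: [0.4498, 0.3666, 0.1706]
tool_rot: [0.0, 0.59, 0.808, -0.0]
contact_force: [1.1, -0.8, 0.7]
gripper_width: 0.702
grasp_force: 0.0
```

Run:
```python
from fit import *
a=cam("top");b=cam("side"); o=bot.get_obs()
A=np.ascontiguousarray(a["pixels"][:,:,::-1]);B=np.ascontiguousarray(b["pixels"][:,:,::-1])
for c,I in((a,A),(b,B)):
    u,v=pix(c,o["eef_pos"]); print(u,v); cv2.circle(I,(int(round(u)),int(round(v))),2,(0,0,255),-1)
def crop(c,I,p,h,s):
    u,v=pix(c,p).astype(int); u=np.clip(u,h,560-h); v=np.clip(v,h,420-h); print(u,v); return cv2.resize(I[v-h:v+h,u-h:u+h],(s,s),interpolation=cv2.INTER_CUBIC)
im=np.hstack([crop(a,A,o["eef_pos"],60,266),crop(b,B,o["eef_pos"],60,266),crop(b,B,[.41,-.3,.0],45,266)])
cv2.imwrite("pics/c5.png",cv2.convertScaleAbs(im,alpha=2.2,beta=10))
```

```text
133.33421860021048 252.63305436899714
151.57381957785492 225.14140094723382
133 252
151 225
373 223
```

View pics/c5.png

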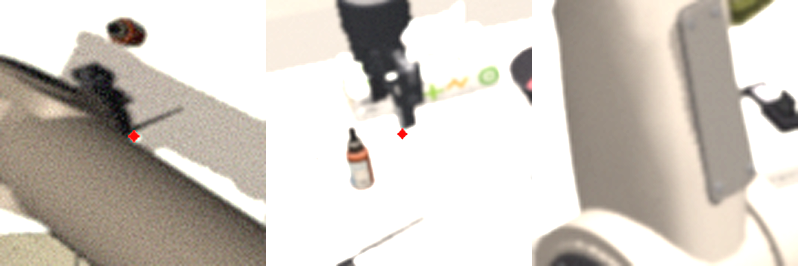

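Run:
```python
from fit import *
ims=[bot.read_camera("top")["pixels"].astype(float) for _ in range(16)]
m=np.mean(ims,0); np.save("m.npy",m)
x=cv2.resize(m[232:282,360:460,::-1],(800,400),interpolation=cv2.INTER_CUBIC)
cv2.imwrite("pics/c6.png",np.clip(x*6-10,0,255).astype(np.uint8))
c=cam("top"); p=np.array([.4184,-.2905,1.877])
for b in [box(-43,-7,6,52,52),box(-55,5,22,20,20)]: print([(pix(c,q)-[360,232])*8//1 for q in tr(b,p)[::2]])
```

```text
[array([355., 136.]), array([368., 170.]), array([256., 171.]), array([269., 205.])]
[array([348.,  83.]), array([392., 202.]), array([187., 139.]), array([231., 259.])]
```

View pics/c6.png

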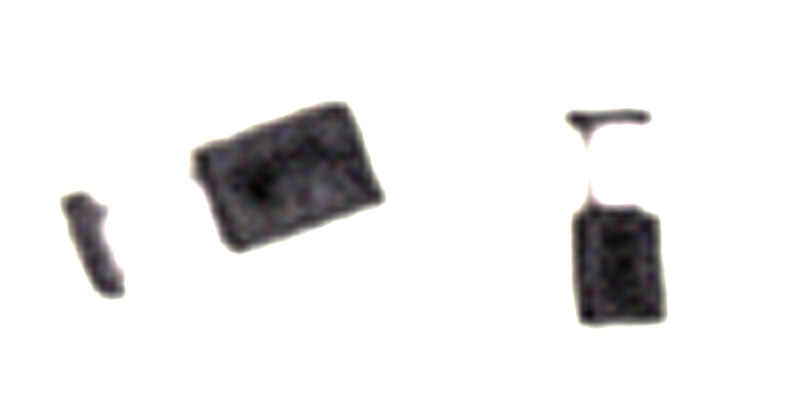

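The enhanced crop shows the fin's dark front face at (258,180), close to the predicted (262,188), so the fin is where I modelled it. I'll go back and try again, this time checking after the close.

>>> jog_arm(
  rows=[
    {"fingers": 50,"x": -40,"y": -14.4,"z": 0,"ax": 0,"ay": 0,"az": 0},
    {"fingers": 50,"x": -40,"y": -14.4,"z": 0,"ax": 0,"ay": 0,"az": 0},
    {"fingers": 50,"x": -40,"y": -14.4,"z": 0,"ax": 0,"ay": 0,"az": 0},
    {"fingers": 50,"x": -40,"y": -14.4,"z": 0,"ax": 0,"ay": 0,"az": 0},
    {"fingers": 50,"x": -40,"y": -14.4,"z": 0,"ax": 0,"ay": 0,"az": 0},
    {"fingers": 50,"x": -40,"y": -14.4,"z": 0,"ax": 0,"ay": 0,"az": 0},
    {"fingers": 50,"x": -40,"y": -14.4,"z": 0,"ax": 0,"ay": 0,"az": 0},
    {"fingers": 50,"x": -40,"y": -14.4,"z": 0,"ax": 0,"ay": 0,"az": 0},
  ],
)

```text
t: 8.65
eef_pos: [0.4374, 0.0243, 0.1712]
tool_rot: [0.0, 0.59, 0.808, 0.0]
contact_force: [0.4, 0.1, 0.8]
gripper_width: 0.583
grasp_force: 0.0
```

>>> jog_arm(
  rows=[
    {"fingers": 50,"x": -40,"y": -14.4,"z": 8,"ax": 0,"ay": 0,"az": 0},
    {"fingers": 50,"x": -40,"y": -14.4,"z": 8,"ax": 0,"ay": 0,"az": 0},
    {"fingers": 50,"x": -40,"y": -14.4,"z": 8,"ax": 0,"ay": 0,"az": 0},
    {"fingers": 50,"x": -40,"y": -14.4,"z": 8,"ax": 0,"ay": 0,"az": 0},
    {"fingers": 50,"x": -40,"y": -14.4,"z": 8,"ax": 0,"ay": 0,"az": 0},
    {"fingers": 50,"x": -40,"y": -14.4,"z": 8,"ax": 0,"ay": 0,"az": 0},
    {"fingers": 50,"x": -40,"y": -14.4,"z": 8,"ax": 0,"ay": 0,"az": 0},
    {"fingers": 50,"x": -30,"y": -14.4,"z": 8,"ax": 0,"ay": 0,"az": 0},
  ],
)

```text
t: 9.45
eef_pos: [0.4222, -0.3073, 0.1067]
tool_rot: [0.001, 0.59, 0.807, -0.0]
contact_force: [0.2, -0.7, 0.5]
gripper_width: 0.586
grasp_force: 0.0
```

>>> jog_arm(
  rows=[
    {"fingers": 50,"x": 0,"y": 0,"z": 0,"ax": 0,"ay": 0,"az": 0},
    {"fingers": 50,"x": 0,"y": 0,"z": 0,"ax": 0,"ay": 0,"az": 0},
    {"fingers": 0,"x": 0,"y": 0,"z": 0,"ax": 0,"ay": 0,"az": 0},
    {"fingers": 0,"x": 0,"y": 0,"z": 0,"ax": 0,"ay": 0,"az": 0},
    {"fingers": 0,"x": 0,"y": 0,"z": 0,"ax": 0,"ay": 0,"az": 0},
    {"fingers": 0,"x": 0,"y": 0,"z": 0,"ax": 0,"ay": 0,"az": 0},
    {"fingers": 0,"x": 0,"y": 0,"z": 0,"ax": 0,"ay": 0,"az": 0},
    {"fingers": 0,"x": 0,"y": 0,"z": 0,"ax": 0,"ay": 0,"az": 0},
  ],
)

```text
t: 10.25
eef_pos: [0.4223, -0.3044, 0.107]
tool_rot: [0.0, 0.59, 0.808, -0.0]
contact_force: [0.5, 1.0, -0.6]
gripper_width: -0.001
grasp_force: 0.0
```

>>> jog_arm(
  rows=[
    {"fingers": 0,"x": -11,"y": 0.5,"z": 0,"ax": 0,"ay": 0,"az": 0},
    {"fingers": 0,"x": 0,"y": 0,"z": 16,"ax": 0,"ay": 0,"az": 0},
    {"fingers": 0,"x": 0,"y": 0,"z": 16,"ax": 0,"ay": 0,"az": 0},
    {"fingers": 0,"x": 0,"y": 0,"z": 16,"ax": 0,"ay": 0,"az": 0},
    {"fingers": 0,"x": 0,"y": 0,"z": 4,"ax": 0,"ay": 0,"az": 0},
    {"fingers": 0,"x": 0,"y": 0,"z": 2,"ax": 0,"ay": 0,"az": 0},
    {"fingers": 0,"x": 0,"y": 0,"z": 1,"ax": 0,"ay": 0,"az": 0},
    {"fingers": 0,"x": 0,"y": 0,"z": 0.5,"ax": 0,"ay": 0,"az": 0},
  ],
)

```text
t: 11.05
eef_pos: [0.4266, -0.3152, 0.052]
tool_rot: [0.001, 0.59, 0.808, -0.0]
contact_force: [-0.3, -0.7, -0.4]
gripper_width: 0.001
grasp_force: 0.0
```

>>> jog_arm(
  rows=[
    {"fingers": 0,"x": 0,"y": 0,"z": 0.5,"ax": 0,"ay": 0,"az": 0},
    {"fingers": 0,"x": 0,"y": 0,"z": 0.5,"ax": 0,"ay": 0,"az": 0},
    {"fingers": 0,"x": 0,"y": 0,"z": 0.5,"ax": 0,"ay": 0,"az": 0},
    {"fingers": 0,"x": 0,"y": 0,"z": 0.5,"ax": 0,"ay": 0,"az": 0},
    {"fingers": 0,"x": 0,"y": 0,"z": 0.5,"ax": 0,"ay": 0,"az": 0},
    {"fingers": 0,"x": 0,"y": 0,"z": 0.5,"ax": 0,"ay": 0,"az": 0},
    {"fingers": 0,"x": 0,"y": 0,"z": 0,"ax": 0,"ay": 0,"az": 0},
    {"fingers": 0,"x": 0,"y": 0,"z": 0,"ax": 0,"ay": 0,"az": 0},
  ],
)

```text
t: 11.85
eef_pos: [0.4261, -0.3148, 0.0484]
tool_rot: [-0.0, 0.59, 0.808, 0.0]
contact_force: [0.2, 0.6, 0.1]
gripper_width: -0.0
grasp_force: 0.0
```

Run:
```python
from fit import *
c=cam("top"); o=bot.get_obs(); print(o["eef_pos"],o["contact_force"])
m=np.mean([bot.read_camera("top")["pixels"].astype(float) for _ in range(6)],0)
m0=np.load("m.npy")
p=np.array([.4184,-.2905,1.877])
def draw(m,al):
    x=np.clip(cv2.resize(m[220:280,370:440,::-1],(397,340),interpolation=cv2.INTER_CUBIC)*al,0,255).astype(np.uint8); k=397/70
    P=lambda q:tuple(int(i) for i in ((pix(c,q)-[369.5,219.5])*k).round())
    cv2.circle(x,P(o["eef_pos"]),3,(0,0,255),-1)
    cv2.circle(x,P(o["eef_pos"]+[0,0,.15]),3,(0,255,0),-1)
    for b in [box(-43,-7,6,52,52)]:
        q=[P(i) for i in tr(b,p)[::2]]
        for i,j in((0,1),(1,3),(3,2),(2,0)): cv2.line(x,q[i],q[j],(255,255,0),1)
    return x
cv2.imwrite("pics/c7.png",np.vstack([np.hstack([draw(m,2.5),draw(m0,8)])]))
```

```text
[ 0.42609709 -0.31479579  0.04840073] [ 0.68004412 -0.13778738 -0.3875834 ]
```

View pics/c7.png

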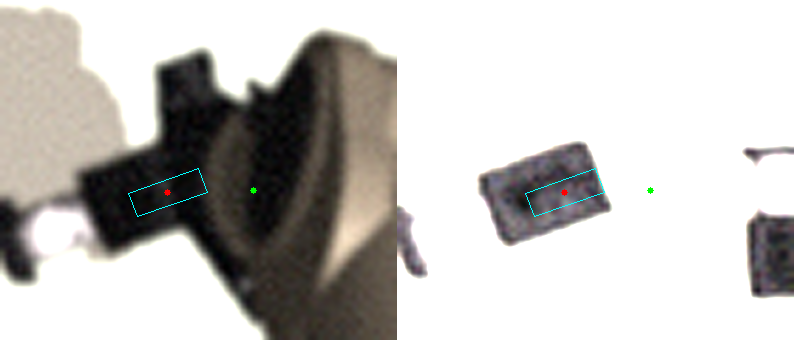

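The overlay shows hand, cassette and fin lined up: TCP marker at (167,192), inside the fin outline. Lateral position is fine, so the question is height. I'll feel downward gently.

>>> jog_arm(
  rows=[
    {"fingers": 0,"x": 0,"y": 0,"z": 1,"ax": 0,"ay": 0,"az": 0},
    {"fingers": 0,"x": 0,"y": 0,"z": 1,"ax": 0,"ay": 0,"az": 0},
    {"fingers": 0,"x": 0,"y": 0,"z": 1,"ax": 0,"ay": 0,"az": 0},
    {"fingers": 0,"x": 0,"y": 0,"z": 1,"ax": 0,"ay": 0,"az": 0},
    {"fingers": 0,"x": 0,"y": 0,"z": 1,"ax": 0,"ay": 0,"az": 0},
    {"fingers": 0,"x": 0,"y": 0,"z": 1,"ax": 0,"ay": 0,"az": 0},
    {"fingers": 0,"x": 0,"y": 0,"z": 1,"ax": 0,"ay": 0,"az": 0},
    {"fingers": 0,"x": 0,"y": 0,"z": 1,"ax": 0,"ay": 0,"az": 0},
  ],
)

```text
t: 13.0
eef_pos: [0.4261, -0.3148, 0.0403]
tool_rot: [0.0, 0.59, 0.808, 0.0]
contact_force: [0.4, -0.4, -0.6]
gripper_width: 0.001
grasp_force: 0.0
```

>>> jog_arm(
  rows=[
    {"fingers": 0,"x": 0,"y": 0,"z": 1.5,"ax": 0,"ay": 0,"az": 0},
    {"fingers": 0,"x": 0,"y": 0,"z": 1.5,"ax": 0,"ay": 0,"az": 0},
    {"fingers": 0,"x": 0,"y": 0,"z": 1.5,"ax": 0,"ay": 0,"az": 0},
    {"fingers": 0,"x": 0,"y": 0,"z": 1.5,"ax": 0,"ay": 0,"az": 0},
    {"fingers": 0,"x": 0,"y": 0,"z": 1.5,"ax": 0,"ay": 0,"az": 0},
    {"fingers": 0,"x": 0,"y": 0,"z": 1.5,"ax": 0,"ay": 0,"az": 0},
    {"fingers": 0,"x": 0,"y": 0,"z": 1,"ax": 0,"ay": 0,"az": 0},
    {"fingers": 0,"x": 0,"y": 0,"z": 1,"ax": 0,"ay": 0,"az": 0},
  ],
)

```text
t: 13.8
eef_pos: [0.4261, -0.3148, 0.0293]
tool_rot: [0.0, 0.59, 0.808, 0.0]
contact_force: [-0.2, 0.7, 0.8]
gripper_width: -0.002
grasp_force: 0.0
```

>>> jog_arm(
  rows=[
    {"fingers": 0,"x": 0,"y": 0,"z": 1,"ax": 0,"ay": 0,"az": 0},
    {"fingers": 0,"x": 0,"y": 0,"z": 1,"ax": 0,"ay": 0,"az": 0},
    {"fingers": 0,"x": 0,"y": 0,"z": 1,"ax": 0,"ay": 0,"az": 0},
    {"fingers": 0,"x": 0,"y": 0,"z": 1,"ax": 0,"ay": 0,"az": 0},
    {"fingers": 0,"x": 0,"y": 0,"z": 1,"ax": 0,"ay": 0,"az": 0},
    {"fingers": 0,"x": 0,"y": 0,"z": 1,"ax": 0,"ay": 0,"az": 0},
    {"fingers": 0,"x": 0,"y": 0,"z": 1,"ax": 0,"ay": 0,"az": 0},
    {"fingers": 0,"x": 0,"y": 0,"z": 1,"ax": 0,"ay": 0,"az": 0},
  ],
)

```text
t: 14.6
eef_pos: [0.4263, -0.315, 0.0254]
tool_rot: [0.0, 0.59, 0.808, -0.001]
contact_force: [-15.7, 8.9, 56.4]
gripper_width: -0.0
grasp_force: 28.1
```

Contact at a reported z of about 0.025. That is either the body top or a height bias. I'll back off and check the height against the image and the bare worktop.

>>> jog_arm(
  rows=[
    {"fingers": 0,"x": 0,"y": 0,"z": -5,"ax": 0,"ay": 0,"az": 0},
    {"fingers": 0,"x": 0,"y": 0,"z": -15,"ax": 0,"ay": 0,"az": 0},
    {"fingers": 0,"x": 0,"y": 0,"z": -20,"ax": 0,"ay": 0,"az": 0},
    {"fingers": 0,"x": 0,"y": 0,"z": -20,"ax": 0,"ay": 0,"az": 0},
    {"fingers": 0,"x": 0,"y": 0,"z": -20,"ax": 0,"ay": 0,"az": 0},
    {"fingers": 0,"x": 0,"y": 0,"z": -20,"ax": 0,"ay": 0,"az": 0},
    {"fingers": 0,"x": 0,"y": 0,"z": -20,"ax": 0,"ay": 0,"az": 0},
    {"fingers": 0,"x": 0,"y": 0,"z": -20,"ax": 0,"ay": 0,"az": 0},
  ],
)

```text
t: 15.4
eef_pos: [0.426, -0.3147, 0.1628]
tool_rot: [0.0, 0.59, 0.808, 0.0]
contact_force: [-0.4, -0.5, 0.4]
gripper_width: 0.004
grasp_force: 0.0
```

Run:
```python
from fit import *
print(bot.get_obs()["eef_pos"])
c=cam("side"); c["pixels"]=np.load("v.npz")["side"]
e=np.array([.47163528,.04358641,.17158764])
for z in(-.02,0,.02,.04,.08): print(z,pix(c,e+[0,0,z]).round(1))
u,v=pix(c,e).round().astype(int)
print(c["pixels"][v-30:v+12:2,u-16:u+18:2].mean(2).astype(int))
a=cam("top"); roi=(360,236,414,280); g=gray(a,roi); hi,lo=np.percentile(g,80),np.percentile(g,3)
t=np.clip((hi-g)/(hi-lo),0,1); print(t.shape)
# is cassette still there: nose + dark fraction
print((t>.5).sum())
```

```text
[ 0.426035   -0.31472925  0.16276197]
-0.02 [266.2 198.3]
0 [266.2 192.6]
0.02 [266.2 186.9]
0.04 [266.2 181. ]
0.08 [266.3 168.9]
[[ 61  25  18  16  20  35  53  23  20  18  20  30  24  25  27  41  42]
 [136  76  17  18  21  78  97  60  22  36  75  92  46  18  20  27  34]
 [183 145  43  20  18  56 105 102  39  69  89  71  30  20  17  27  30]
 [185 175  85  28  15  54 137 165  79  28  38  32  30  17  17  22  24]
 [185 177  86  22  14  67 168 180 129  49  27 112  93  19  17  17  23]
 [185 178  94  22  15  67 168 184 179 119  33 149 133  22  17  17  31]
 [185 178 101  22  15  68 170 185 185 151  43  81  70  17  20  23  48]
 [185 180 114  25  33 101 179 185 185 174  73  20  18  19  21  38  95]
 [185 184 156  98 138 174 184 185 185 177  84  23  19  24  79 139 175]
 [185 185 184 179 184 185 185 186 185 173  86  36  19  63 163 184 185]
 [185 185 185 185 185 185 185 186 186 167  81  37  17  74 172 186 185]
 [185 185 185 185 186 186 186 186 185 164  79  37  18  86 179 185 185]
 [185 185 185 186 185 185 186 185 185 164  78  37  27 102 181 186 186]
 [185 185 185 185 185 186 185 186 185 170 100  71 118 167 185 186 185]
 [185 185 185 186 185 185 185 185 185 185 170 167 182 186 186 186 186]
 [185 185 185 185 185 186 185 185 186 186 186 185 186 186 185 186 186]
 [185 185 185 185 186 185 185 186 186 186 186 186 186 185 185 186 185]
 [185 185 185 185 185 185 185 185 186 185 186 186 186 186 186 186 185]
 [185 185 185 185 185 186 186 186 185 186 186 186 186 186 186 186 186]
 [186 185 186 185 186 186 186 186 186 186 186 186 186 186 186 186 185]
 [186 186 186 186 186 186 186 186 186 186 186 186 186 186 185 186 186]]
(44, 54)
570
```

The side image puts the mid-fingertips about 29 mm above the reported TCP at 60 mm opening, so roughly 23 mm after allowing for swing. The contact at z 0.0255 therefore fits the fin top at 0.052: the fingertips sit about 26 mm higher than reported. I'll regrasp 25 mm lower.

>>> jog_arm(
  rows=[
    {"fingers": 50,"x": 0,"y": 0,"z": 30,"ax": 0,"ay": 0,"az": 0},
    {"fingers": 50,"x": 0,"y": 0,"z": 30,"ax": 0,"ay": 0,"az": 0},
    {"fingers": 50,"x": 0,"y": 0,"z": 20,"ax": 0,"ay": 0,"az": 0},
    {"fingers": 50,"x": 0,"y": 0,"z": 20,"ax": 0,"ay": 0,"az": 0},
    {"fingers": 50,"x": 0,"y": 0,"z": 20,"ax": 0,"ay": 0,"az": 0},
    {"fingers": 50,"x": 0,"y": 0,"z": 15,"ax": 0,"ay": 0,"az": 0},
    {"fingers": 50,"x": 0,"y": 0,"z": 10,"ax": 0,"ay": 0,"az": 0},
    {"fingers": 50,"x": 0,"y": 0,"z": 5,"ax": 0,"ay": 0,"az": 0},
  ],
)

```text
t: 16.3
eef_pos: [0.4257, -0.3145, 0.0105]
tool_rot: [-0.001, 0.59, 0.808, 0.0]
contact_force: [0.1, 0.1, 0.5]
gripper_width: 0.583
grasp_force: 0.0
```

>>> jog_arm(
  rows=[
    {"fingers": 50,"x": 0,"y": 0,"z": 2,"ax": 0,"ay": 0,"az": 0},
    {"fingers": 50,"x": 0,"y": 0,"z": 2,"ax": 0,"ay": 0,"az": 0},
    {"fingers": 50,"x": 0,"y": 0,"z": 2,"ax": 0,"ay": 0,"az": 0},
    {"fingers": 50,"x": 0,"y": 0,"z": 1,"ax": 0,"ay": 0,"az": 0},
    {"fingers": 50,"x": 0,"y": 0,"z": 1,"ax": 0,"ay": 0,"az": 0},
    {"fingers": 50,"x": 0,"y": 0,"z": 1,"ax": 0,"ay": 0,"az": 0},
    {"fingers": 50,"x": 0,"y": 0,"z": 1,"ax": 0,"ay": 0,"az": 0},
    {"fingers": 50,"x": 0,"y": 0,"z": 0,"ax": 0,"ay": 0,"az": 0},
  ],
)

```text
t: 17.1
eef_pos: [0.426, -0.3148, 0.0013]
tool_rot: [-0.0, 0.59, 0.808, -0.0]
contact_force: [-0.9, 0.5, 0.1]
gripper_width: 0.592
grasp_force: 0.0
```

>>> jog_arm(
  rows=[
    {"fingers": 4,"x": 0,"y": 0,"z": 0,"ax": 0,"ay": 0,"az": 0},
    {"fingers": 4,"x": 0,"y": 0,"z": 0,"ax": 0,"ay": 0,"az": 0},
    {"fingers": 4,"x": 0,"y": 0,"z": 0,"ax": 0,"ay": 0,"az": 0},
    {"fingers": 4,"x": 0,"y": 0,"z": 0,"ax": 0,"ay": 0,"az": 0},
    {"fingers": 4,"x": 0,"y": 0,"z": 0,"ax": 0,"ay": 0,"az": 0},
    {"fingers": 4,"x": 0,"y": 0,"z": 0,"ax": 0,"ay": 0,"az": 0},
    {"fingers": 4,"x": 0,"y": 0,"z": 0,"ax": 0,"ay": 0,"az": 0},
    {"fingers": 4,"x": 0,"y": 0,"z": 0,"ax": 0,"ay": 0,"az": 0},
  ],
  force=50,
)

```text
t: 17.9
eef_pos: [0.4262, -0.315, 0.0015]
tool_rot: [0.0, 0.59, 0.808, -0.0]
contact_force: [-0.7, 0.2, 3.2]
gripper_width: 0.131
grasp_force: 49.3
```

Gripped: width 0.131, about 11–12 mm, at 49 N. Now lift and carry to the mouth.

>>> jog_arm(
  rows=[
    {"fingers": 4,"x": 0,"y": 0,"z": -8,"ax": 0,"ay": 0,"az": 0},
    {"fingers": 4,"x": 0,"y": 0,"z": -16,"ax": 0,"ay": 0,"az": 0},
    {"fingers": 4,"x": 0,"y": 0,"z": -20,"ax": 0,"ay": 0,"az": 0},
    {"fingers": 4,"x": 15,"y": 8,"z": -8,"ax": 0,"ay": 0,"az": 0},
    {"fingers": 4,"x": 25,"y": 13,"z": 0,"ax": 0,"ay": 0,"az": 0},
    {"fingers": 4,"x": 30,"y": 15,"z": 0,"ax": 0,"ay": 0,"az": 0},
    {"fingers": 4,"x": 30,"y": 15,"z": 0,"ax": 0,"ay": 0,"az": 0},
    {"fingers": 4,"x": 30,"y": 15,"z": 0,"ax": 0,"ay": 0,"az": 0},
  ],
)

```text
t: 18.7
eef_pos: [0.449, -0.1684, 0.0534]
tool_rot: [-0.0, 0.589, 0.808, 0.0]
contact_force: [-0.1, 0.6, -1.6]
gripper_width: 0.128
grasp_force: 48.8
```

>>> jog_arm(
  rows=[
    {"fingers": 4,"x": 30,"y": 15,"z": 0,"ax": 0,"ay": 0,"az": 0},
    {"fingers": 4,"x": 30,"y": 15,"z": 0,"ax": 0,"ay": 0,"az": 0},
    {"fingers": 4,"x": 25,"y": 14,"z": 0,"ax": 0,"ay": 0,"az": 0},
    {"fingers": 4,"x": 15,"y": 9,"z": 0,"ax": 0,"ay": 0,"az": 0},
    {"fingers": 4,"x": 5,"y": 8,"z": 0,"ax": 0,"ay": 0,"az": 5},
    {"fingers": 4,"x": 0,"y": 0,"z": 0,"ax": 0,"ay": 0,"az": 6},
    {"fingers": 4,"x": 0,"y": 0,"z": 0,"ax": 0,"ay": 0,"az": 5},
    {"fingers": 4,"x": 0,"y": 0,"z": 0,"ax": 0,"ay": 0,"az": 2.3},
  ],
)

```text
t: 19.5
eef_pos: [0.4747, -0.0509, 0.0533]
tool_rot: [-0.0, 0.711, 0.703, -0.0]
contact_force: [-0.4, 0.4, -2.2]
gripper_width: 0.131
grasp_force: 48.8
```

Run:
```python
from fit import *
o=bot.get_obs(); e=o["eef_pos"]; q=o["tool_rot"]; print(e,q,np.degrees(2*np.arctan2(q[2],q[1])),o["gripper_width"],o["grasp_force"],o["contact_force"])
a=cam("top");b=cam("side")
A=np.ascontiguousarray(a["pixels"][205:275,200:330,::-1]);B=b["pixels"]
u,v=pix(b,e).astype(int); B=B[v-55:v+55,u-55:u+55,::-1]
A=cv2.resize(A,(480,258),interpolation=cv2.INTER_CUBIC);B=cv2.resize(B,(258,258),interpolation=cv2.INTER_CUBIC)
cv2.imwrite("pics/place.png",cv2.convertScaleAbs(np.hstack([A,B]),alpha=1.8))
```

```text
[ 0.4747379  -0.05090698  0.05325646] [-3.79810093e-04  7.11099958e-01  7.03090810e-01 -1.35628305e-04] 89.35102751328175 0.1309588552167694 48.847147822380066 [-0.4248146   0.39213701 -2.15955117]
```

>>> jog_arm(
  rows=[
    {"fingers": 4,"x": 0,"y": -3.5,"z": 8,"ax": 0,"ay": 0,"az": 0},
    {"fingers": 4,"x": 0,"y": 0,"z": 12,"ax": 0,"ay": 0,"az": 0},
    {"fingers": 4,"x": 0,"y": 0,"z": 10,"ax": 0,"ay": 0,"az": 0},
    {"fingers": 4,"x": 0,"y": 0,"z": 8,"ax": 0,"ay": 0,"az": 0},
    {"fingers": 4,"x": 0,"y": 0,"z": 4,"ax": 0,"ay": 0,"az": 0},
    {"fingers": 4,"x": 0,"y": 0,"z": 2,"ax": 0,"ay": 0,"az": 0},
    {"fingers": 4,"x": 0,"y": 0,"z": 1,"ax": 0,"ay": 0,"az": 0},
    {"fingers": 4,"x": 0,"y": 0,"z": 0,"ax": 0,"ay": 0,"az": 0},
  ],
)

```text
t: 20.4
eef_pos: [0.4722, -0.0523, 0.0085]
tool_rot: [0.0, 0.711, 0.704, 0.0]
contact_force: [-1.0, 0.4, -1.5]
gripper_width: 0.134
grasp_force: 48.8
```

Run:
```python
from fit import *
o=bot.get_obs(); e=o["eef_pos"]; print(e)
a=cam("top");b=cam("side")
m=np.mean([bot.read_camera("top")["pixels"].astype(float) for _ in range(4)],0)
I=np.clip(cv2.resize(m[205:275,200:330,::-1],(780,420),interpolation=cv2.INTER_CUBIC)*1.8,0,255).astype(np.uint8)
p=np.array([e[0]+.025*np.cos(np.radians(89.4)),e[1]+.025,np.radians(89.4)])
for bx in(box(41,55,22,22,22),):
    q=[tuple(((pix(a,i)-[199.5,204.5])*6).round().astype(int).tolist()) for i in tr(bx,p)[::2]]
    for i,j in((0,1),(1,3),(3,2),(2,0)): cv2.line(I,q[i],q[j],(0,255,255),1)
for yy in(.04,.14): print(yy,pix(a,[.4718,yy,.022]))
cv2.imwrite("pics/place.png",I)
```

```text
[ 0.47215356 -0.05226017  0.00849118]
0.04 [268.80804082 240.61489594]
0.14 [232.88681665 241.65647347]
```

View pics/place.png

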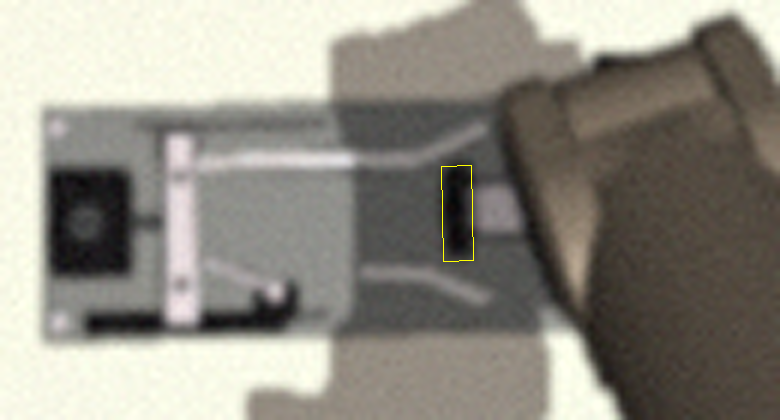

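The top view shows the nose at (457,211) in the flare, with the rail centre line at row 215 or so. The nose is about 1.5 mm towards the upper rail. I'll correct that, lower onto the plate and begin sliding.

>>> jog_arm(
  rows=[
    {"fingers": 4,"x": 0,"y": -1.4,"z": 0.5,"ax": 0,"ay": 0,"az": -0.3},
    {"fingers": 4,"x": 0,"y": 0,"z": 0.5,"ax": 0,"ay": 0,"az": 0},
    {"fingers": 4,"x": 3,"y": 0,"z": 0,"ax": 0,"ay": 0,"az": 0},
    {"fingers": 4,"x": 4,"y": 0,"z": 0,"ax": 0,"ay": 0,"az": 0},
    {"fingers": 4,"x": 5,"y": 0,"z": 0,"ax": 0,"ay": 0,"az": 0},
    {"fingers": 4,"x": 5,"y": 0,"z": 0,"ax": 0,"ay": 0,"az": 0},
    {"fingers": 4,"x": 5,"y": 0,"z": 0,"ax": 0,"ay": 0,"az": 0},
    {"fingers": 4,"x": 5,"y": 0,"z": 0,"ax": 0,"ay": 0,"az": 0},
  ],
)

```text
t: 21.5
eef_pos: [0.4708, -0.0248, 0.0075]
tool_rot: [0.0, 0.709, 0.706, 0.0]
contact_force: [0.5, -1.3, 2.5]
gripper_width: 0.126
grasp_force: 49.2
```

>>> jog_arm(
  rows=[
    {"fingers": 4,"x": 5,"y": 0,"z": 0,"ax": 0,"ay": 0,"az": 0},
    {"fingers": 4,"x": 5,"y": 0,"z": 0,"ax": 0,"ay": 0,"az": 0},
    {"fingers": 4,"x": 5,"y": 0,"z": 0,"ax": 0,"ay": 0,"az": 0},
    {"fingers": 4,"x": 5,"y": 0,"z": 0,"ax": 0,"ay": 0,"az": 0},
    {"fingers": 4,"x": 5,"y": 0,"z": 0,"ax": 0,"ay": 0,"az": 0},
    {"fingers": 4,"x": 4,"y": 0,"z": 0,"ax": 0,"ay": 0,"az": 0},
    {"fingers": 4,"x": 3,"y": 0,"z": 0,"ax": 0,"ay": 0,"az": 0},
    {"fingers": 4,"x": 2,"y": 0,"z": 0,"ax": 0,"ay": 0,"az": 0},
  ],
)

```text
t: 22.3
eef_pos: [0.471, 0.0089, 0.0075]
tool_rot: [0.0, 0.709, 0.706, 0.0]
contact_force: [0.6, -3.4, 5.3]
gripper_width: 0.128
grasp_force: 49.7
```

>>> jog_arm(
  rows=[
    {"fingers": 4,"x": 2.5,"y": 0,"z": -0.2,"ax": 0,"ay": 0,"az": 0},
    {"fingers": 4,"x": 2.5,"y": 0,"z": 0,"ax": 0,"ay": 0,"az": 0},
    {"fingers": 4,"x": 2.5,"y": 0,"z": 0,"ax": 0,"ay": 0,"az": 0},
    {"fingers": 4,"x": 2.5,"y": 0,"z": 0,"ax": 0,"ay": 0,"az": 0},
    {"fingers": 4,"x": 2.5,"y": 0,"z": 0,"ax": 0,"ay": 0,"az": 0},
    {"fingers": 4,"x": 2.5,"y": 0,"z": 0,"ax": 0,"ay": 0,"az": 0},
    {"fingers": 4,"x": 2.5,"y": 0,"z": 0,"ax": 0,"ay": 0,"az": 0},
    {"fingers": 4,"x": 2,"y": 0,"z": 0,"ax": 0,"ay": 0,"az": 0},
  ],
)

```text
t: 23.1
eef_pos: [0.4707, 0.0286, 0.0075]
tool_rot: [-0.0, 0.709, 0.706, -0.0]
contact_force: [-0.4, -0.9, 1.7]
gripper_width: 0.129
grasp_force: 49.2
```

>>> jog_arm(
  rows=[
    {"fingers": 4,"x": 1,"y": 0,"z": 0,"ax": 0,"ay": 0,"az": 0},
    {"fingers": 4,"x": 1,"y": 0,"z": 0,"ax": 0,"ay": 0,"az": 0},
    {"fingers": 4,"x": 1,"y": 0,"z": 0,"ax": 0,"ay": 0,"az": 0},
    {"fingers": 4,"x": 1,"y": 0,"z": 0,"ax": 0,"ay": 0,"az": 0},
    {"fingers": 4,"x": 1,"y": 0,"z": 0,"ax": 0,"ay": 0,"az": 0},
    {"fingers": 4,"x": 1,"y": 0,"z": 0,"ax": 0,"ay": 0,"az": 0},
    {"fingers": 4,"x": 1,"y": 0,"z": 0,"ax": 0,"ay": 0,"az": 0},
    {"fingers": 4,"x": 1,"y": 0,"z": 0,"ax": 0,"ay": 0,"az": 0},
  ],
)

```text
t: 23.9
eef_pos: [0.4709, 0.0364, 0.0076]
tool_rot: [-0.0, 0.709, 0.706, -0.0]
contact_force: [0.8, -0.4, -1.8]
gripper_width: 0.132
grasp_force: 48.8
```

>>> jog_arm(
  rows=[
    {"fingers": 4,"x": 1,"y": 0,"z": 0,"ax": 0,"ay": 0,"az": 0},
    {"fingers": 4,"x": 1,"y": 0,"z": 0,"ax": 0,"ay": 0,"az": 0},
    {"fingers": 4,"x": 1,"y": 0,"z": 0,"ax": 0,"ay": 0,"az": 0},
    {"fingers": 4,"x": 1,"y": 0,"z": 0,"ax": 0,"ay": 0,"az": 0},
    {"fingers": 4,"x": 1,"y": 0,"z": 0,"ax": 0,"ay": 0,"az": 0},
    {"fingers": 4,"x": 1,"y": 0,"z": 0,"ax": 0,"ay": 0,"az": 0},
    {"fingers": 4,"x": 1,"y": 0,"z": 0,"ax": 0,"ay": 0,"az": 0},
    {"fingers": 4,"x": 0,"y": 0,"z": 0,"ax": 0,"ay": 0,"az": 0},
  ],
)

```text
t: 24.7
eef_pos: [0.471, 0.0434, 0.0076]
tool_rot: [-0.0, 0.709, 0.706, 0.0]
contact_force: [-0.1, 0.8, -1.4]
gripper_width: 0.13
grasp_force: 48.8
```

>>> jog_arm(
  rows=[
    {"fingers": 4,"x": 1,"y": 0,"z": 0.1,"ax": 0,"ay": 0,"az": 0},
    {"fingers": 4,"x": 1,"y": 0,"z": 0,"ax": 0,"ay": 0,"az": 0},
    {"fingers": 4,"x": 1,"y": 0,"z": 0,"ax": 0,"ay": 0,"az": 0},
    {"fingers": 4,"x": 1,"y": 0,"z": 0,"ax": 0,"ay": 0,"az": 0},
    {"fingers": 4,"x": 1,"y": 0,"z": 0,"ax": 0,"ay": 0,"az": 0},
    {"fingers": 4,"x": 1,"y": 0,"z": 0,"ax": 0,"ay": 0,"az": 0},
    {"fingers": 4,"x": 0.5,"y": 0,"z": 0,"ax": 0,"ay": 0,"az": 0},
    {"fingers": 4,"x": 0,"y": 0,"z": 0,"ax": 0,"ay": 0,"az": 0},
  ],
)

```text
t: 25.5
eef_pos: [0.4711, 0.0499, 0.0075]
tool_rot: [-0.0, 0.709, 0.706, 0.0]
contact_force: [0.1, 0.5, -1.3]
gripper_width: 0.13
grasp_force: 48.9
```

>>> jog_arm(
  rows=[
    {"fingers": 4,"x": 1,"y": 0,"z": 0,"ax": 0,"ay": 0,"az": 0},
    {"fingers": 4,"x": 1,"y": 0,"z": 0,"ax": 0,"ay": 0,"az": 0},
    {"fingers": 4,"x": 1,"y": 0,"z": 0,"ax": 0,"ay": 0,"az": 0},
    {"fingers": 4,"x": 1,"y": 0,"z": 0,"ax": 0,"ay": 0,"az": 0},
    {"fingers": 4,"x": 0,"y": 0,"z": 0,"ax": 0,"ay": 0,"az": 0},
    {"fingers": 4,"x": 0,"y": 0,"z": 0,"ax": 0,"ay": 0,"az": 0},
    {"fingers": 4,"x": 0,"y": 0,"z": 0,"ax": 0,"ay": 0,"az": 0},
    {"fingers": 4,"x": 0,"y": 0,"z": 0,"ax": 0,"ay": 0,"az": 0},
  ],
)

```text
t: 26.3
eef_pos: [0.4712, 0.0538, 0.0075]
tool_rot: [0.0, 0.709, 0.706, 0.0]
contact_force: [1.2, -0.3, -1.7]
gripper_width: 0.131
grasp_force: 48.8
```

>>> jog_arm(
  rows=[
    {"fingers": 4,"x": 1,"y": 0,"z": 0.1,"ax": 0,"ay": 0,"az": 0},
    {"fingers": 4,"x": 1,"y": 0,"z": 0,"ax": 0,"ay": 0,"az": 0},
    {"fingers": 4,"x": 1,"y": 0,"z": 0,"ax": 0,"ay": 0,"az": 0},
    {"fingers": 4,"x": 1,"y": 0,"z": 0,"ax": 0,"ay": 0,"az": 0},
    {"fingers": 4,"x": 1,"y": 0,"z": 0,"ax": 0,"ay": 0,"az": 0},
    {"fingers": 4,"x": 1,"y": 0,"z": 0,"ax": 0,"ay": 0,"az": 0},
    {"fingers": 4,"x": 0,"y": 0,"z": 0,"ax": 0,"ay": 0,"az": 0},
    {"fingers": 4,"x": 0,"y": 0,"z": 0,"ax": 0,"ay": 0,"az": 0},
  ],
)

```text
t: 27.1
eef_pos: [0.4712, 0.0599, 0.0075]
tool_rot: [0.0, 0.709, 0.706, 0.0]
contact_force: [1.1, -1.8, 2.2]
gripper_width: 0.135
grasp_force: 49.4
```

>>> jog_arm(
  rows=[
    {"fingers": 4,"x": 1,"y": 0,"z": 0,"ax": 0,"ay": 0,"az": 0},
    {"fingers": 4,"x": 1,"y": 0,"z": 0,"ax": 0,"ay": 0,"az": 0},
    {"fingers": 4,"x": 1,"y": 0,"z": 0,"ax": 0,"ay": 0,"az": 0},
    {"fingers": 4,"x": 1,"y": 0,"z": 0,"ax": 0,"ay": 0,"az": 0},
    {"fingers": 4,"x": 1,"y": 0,"z": 0,"ax": 0,"ay": 0,"az": 0},
    {"fingers": 4,"x": 0,"y": 0,"z": 0,"ax": 0,"ay": 0,"az": 0},
    {"fingers": 4,"x": 0,"y": 0,"z": 0,"ax": 0,"ay": 0,"az": 0},
    {"fingers": 4,"x": 0,"y": 0,"z": 0,"ax": 0,"ay": 0,"az": 0},
  ],
)

```text
t: 27.9
eef_pos: [0.4713, 0.065, 0.0075]
tool_rot: [0.0, 0.709, 0.706, 0.0]
contact_force: [0.4, -3.3, 4.8]
gripper_width: 0.129
grasp_force: 49.7
```

>>> jog_arm(
  rows=[
    {"fingers": 4,"x": 1,"y": 0,"z": -0.15,"ax": 0,"ay": 0,"az": 0},
    {"fingers": 4,"x": 1,"y": 0,"z": 0,"ax": 0,"ay": 0,"az": 0},
    {"fingers": 4,"x": 1,"y": 0,"z": 0,"ax": 0,"ay": 0,"az": 0},
    {"fingers": 4,"x": 1,"y": 0,"z": 0,"ax": 0,"ay": 0,"az": 0},
    {"fingers": 4,"x": 0,"y": 0,"z": 0,"ax": 0,"ay": 0,"az": 0},
    {"fingers": 4,"x": 0,"y": 0,"z": 0,"ax": 0,"ay": 0,"az": 0},
    {"fingers": 4,"x": 0,"y": 0,"z": 0,"ax": 0,"ay": 0,"az": 0},
    {"fingers": 4,"x": 0,"y": 0,"z": 0,"ax": 0,"ay": 0,"az": 0},
  ],
)

```text
t: 28.7
eef_pos: [0.471, 0.0679, 0.0075]
tool_rot: [0.0, 0.709, 0.705, -0.001]
contact_force: [1.5, -5.9, 4.2]
gripper_width: 0.13
grasp_force: 49.6
```

>>> jog_arm(
  rows=[
    {"fingers": 4,"x": 1,"y": 0,"z": 0,"ax": 0,"ay": 0,"az": 0},
    {"fingers": 4,"x": 1,"y": 0,"z": 0,"ax": 0,"ay": 0,"az": 0},
    {"fingers": 4,"x": 1,"y": 0,"z": 0,"ax": 0,"ay": 0,"az": 0},
    {"fingers": 4,"x": 0,"y": 0,"z": 0,"ax": 0,"ay": 0,"az": 0},
    {"fingers": 4,"x": 0,"y": 0,"z": 0,"ax": 0,"ay": 0,"az": 0},
    {"fingers": 4,"x": 0,"y": 0,"z": 0,"ax": 0,"ay": 0,"az": 0},
    {"fingers": 4,"x": 0,"y": 0,"z": 0,"ax": 0,"ay": 0,"az": 0},
    {"fingers": 4,"x": 0,"y": 0,"z": 0,"ax": 0,"ay": 0,"az": 0},
  ],
)

```text
t: 29.5
eef_pos: [0.4709, 0.0701, 0.0075]
tool_rot: [0.0, 0.709, 0.705, -0.001]
contact_force: [1.5, -7.6, 5.8]
gripper_width: 0.129
grasp_force: 49.8
```

>>> jog_arm(
  rows=[
    {"fingers": 4,"x": 1,"y": 0,"z": -0.1,"ax": 0,"ay": 0,"az": 0},
    {"fingers": 4,"x": 1,"y": 0,"z": 0,"ax": 0,"ay": 0,"az": 0},
    {"fingers": 4,"x": 0.5,"y": 0,"z": 0,"ax": 0,"ay": 0,"az": 0},
    {"fingers": 4,"x": 0,"y": 0,"z": 0,"ax": 0,"ay": 0,"az": 0},
    {"fingers": 4,"x": 0,"y": 0,"z": 0,"ax": 0,"ay": 0,"az": 0},
    {"fingers": 4,"x": 0,"y": 0,"z": 0,"ax": 0,"ay": 0,"az": 0},
    {"fingers": 4,"x": 0,"y": 0,"z": 0,"ax": 0,"ay": 0,"az": 0},
    {"fingers": 4,"x": 0,"y": 0,"z": 0,"ax": 0,"ay": 0,"az": 0},
  ],
)

```text
t: 30.3
eef_pos: [0.4709, 0.072, 0.0075]
tool_rot: [0.001, 0.709, 0.705, -0.001]
contact_force: [1.3, -9.5, 4.9]
gripper_width: 0.126
grasp_force: 49.7
```

>>> jog_arm(
  rows=[
    {"fingers": 4,"x": 1,"y": 0,"z": 0,"ax": 0,"ay": 0,"az": 0},
    {"fingers": 4,"x": 1,"y": 0,"z": 0,"ax": 0,"ay": 0,"az": 0},
    {"fingers": 4,"x": 0,"y": 0,"z": 0,"ax": 0,"ay": 0,"az": 0},
    {"fingers": 4,"x": 0,"y": 0,"z": 0,"ax": 0,"ay": 0,"az": 0},
    {"fingers": 4,"x": 0,"y": 0,"z": 0,"ax": 0,"ay": 0,"az": 0},
    {"fingers": 4,"x": 0,"y": 0,"z": 0,"ax": 0,"ay": 0,"az": 0},
    {"fingers": 4,"x": 0,"y": 0,"z": 0,"ax": 0,"ay": 0,"az": 0},
    {"fingers": 4,"x": 0,"y": 0,"z": 0,"ax": 0,"ay": 0,"az": 0},
  ],
)

```text
t: 31.1
eef_pos: [0.4708, 0.0739, 0.0075]
tool_rot: [0.001, 0.709, 0.705, -0.001]
contact_force: [1.6, -9.1, 5.5]
gripper_width: 0.129
grasp_force: 49.7
```

>>> jog_arm(
  rows=[
    {"fingers": 4,"x": 0.7,"y": 0,"z": 0,"ax": 0,"ay": 0,"az": 0},
    {"fingers": 4,"x": 0.5,"y": 0,"z": 0,"ax": 0,"ay": 0,"az": 0},
    {"fingers": 4,"x": 0,"y": 0,"z": 0,"ax": 0,"ay": 0,"az": 0},
    {"fingers": 4,"x": 0,"y": 0,"z": 0,"ax": 0,"ay": 0,"az": 0},
    {"fingers": 4,"x": 0,"y": 0,"z": 0,"ax": 0,"ay": 0,"az": 0},
    {"fingers": 4,"x": 0,"y": 0,"z": 0,"ax": 0,"ay": 0,"az": 0},
    {"fingers": 4,"x": 0,"y": 0,"z": 0,"ax": 0,"ay": 0,"az": 0},
    {"fingers": 4,"x": 0,"y": 0,"z": 0,"ax": 0,"ay": 0,"az": 0},
  ],
)

```text
t: 31.9
eef_pos: [0.4708, 0.0745, 0.0076]
tool_rot: [0.001, 0.71, 0.705, -0.002]
contact_force: [2.0, -11.1, 5.2]
gripper_width: 0.132
grasp_force: 49.9
```

>>> jog_arm(
  rows=[
    {"fingers": 4,"x": -1,"y": 0,"z": -0.1,"ax": 0,"ay": 0,"az": 0},
    {"fingers": 4,"x": -1,"y": 0,"z": 0,"ax": 0,"ay": 0,"az": 0},
    {"fingers": 4,"x": -1,"y": 0,"z": 0,"ax": 0,"ay": 0,"az": 0},
    {"fingers": 4,"x": -1,"y": 0,"z": 0,"ax": 0,"ay": 0,"az": 0},
    {"fingers": 4,"x": -1,"y": 0,"z": 0,"ax": 0,"ay": 0,"az": 0},
    {"fingers": 4,"x": 0,"y": 0,"z": 0,"ax": 0,"ay": 0,"az": 0},
    {"fingers": 4,"x": 0,"y": 0,"z": 0,"ax": 0,"ay": 0,"az": 0},
    {"fingers": 4,"x": 0,"y": 0,"z": 0,"ax": 0,"ay": 0,"az": 0},
  ],
)

```text
t: 32.7
eef_pos: [0.4709, 0.0726, 0.0076]
tool_rot: [-0.0, 0.709, 0.706, -0.0]
contact_force: [1.5, -1.4, -1.7]
gripper_width: 0.128
grasp_force: 48.9
```

>>> jog_arm(
  rows=[
    {"fingers": 4,"x": -0.7,"y": 0,"z": 0,"ax": 0,"ay": 0,"az": 0},
    {"fingers": 4,"x": -0.7,"y": 0,"z": 0,"ax": 0,"ay": 0,"az": 0},
    {"fingers": 4,"x": 0,"y": 0,"z": 0,"ax": 0,"ay": 0,"az": 0},
    {"fingers": 4,"x": 0,"y": 0,"z": 0,"ax": 0,"ay": 0,"az": 0},
    {"fingers": 4,"x": 0,"y": 0,"z": 0,"ax": 0,"ay": 0,"az": 0},
    {"fingers": 4,"x": 0,"y": 0,"z": 0,"ax": 0,"ay": 0,"az": 0},
    {"fingers": 4,"x": 0,"y": 0,"z": 0,"ax": 0,"ay": 0,"az": 0},
    {"fingers": 4,"x": 0,"y": 0,"z": 0,"ax": 0,"ay": 0,"az": 0},
  ],
)

```text
t: 33.5
eef_pos: [0.471, 0.0723, 0.0077]
tool_rot: [-0.0, 0.708, 0.706, 0.0]
contact_force: [1.3, 5.5, -4.4]
gripper_width: 0.128
grasp_force: 48.6
```

Latched: the cassette holds at y 0.072 while pulled back with +5.5 N. I'll unload, open and retreat.

>>> jog_arm(
  rows=[
    {"fingers": 4,"x": 1.2,"y": 0,"z": 0.1,"ax": 0,"ay": 0,"az": 0},
    {"fingers": 4,"x": 0,"y": 0,"z": 0,"ax": 0,"ay": 0,"az": 0},
    {"fingers": 30,"x": 0,"y": 0,"z": 0,"ax": 0,"ay": 0,"az": 0},
    {"fingers": 30,"x": 0,"y": 0,"z": 0,"ax": 0,"ay": 0,"az": 0},
    {"fingers": 30,"x": 0,"y": 0,"z": 0,"ax": 0,"ay": 0,"az": 0},
    {"fingers": 30,"x": 0,"y": 0,"z": 0,"ax": 0,"ay": 0,"az": 0},
    {"fingers": 30,"x": 0,"y": 0,"z": -4,"ax": 0,"ay": 0,"az": 0},
    {"fingers": 30,"x": 0,"y": 0,"z": -8,"ax": 0,"ay": 0,"az": 0},
  ],
)

```text
t: 34.3
eef_pos: [0.4707, 0.0721, 0.0197]
tool_rot: [-0.0, 0.709, 0.706, -0.0]
contact_force: [0.3, -0.5, -0.2]
gripper_width: 0.356
grasp_force: 0.0
```

>>> jog_arm(
  rows=[
    {"fingers": 30,"x": 0,"y": 0,"z": -15,"ax": 0,"ay": 0,"az": 0},
    {"fingers": 30,"x": 0,"y": 0,"z": -25,"ax": 0,"ay": 0,"az": 0},
    {"fingers": 30,"x": 0,"y": 0,"z": -30,"ax": 0,"ay": 0,"az": 0},
    {"fingers": 30,"x": 0,"y": 0,"z": -30,"ax": 0,"ay": 0,"az": 0},
    {"fingers": 30,"x": -20,"y": 0,"z": -30,"ax": 0,"ay": 0,"az": 0},
    {"fingers": 30,"x": -40,"y": 0,"z": -10,"ax": 0,"ay": 0,"az": 0},
    {"fingers": 30,"x": -45,"y": 0,"z": 0,"ax": 0,"ay": 0,"az": 0},
    {"fingers": 30,"x": -45,"y": 0,"z": 0,"ax": 0,"ay": 0,"az": 0},
  ],
)

```text
t: 35.1
eef_pos: [0.4707, -0.0791, 0.1612]
tool_rot: [0.001, 0.708, 0.706, 0.001]
contact_force: [0.1, 0.3, -0.6]
gripper_width: 0.35
grasp_force: 0.0
```

>>> jog_arm(
  rows=[
    {"fingers": 30,"x": -45,"y": 0,"z": 0,"ax": 0,"ay": 0,"az": 0},
    {"fingers": 30,"x": -45,"y": 0,"z": 0,"ax": 0,"ay": 0,"az": 0},
    {"fingers": 30,"x": -40,"y": 0,"z": 0,"ax": 0,"ay": 0,"az": 0},
    {"fingers": 30,"x": -30,"y": 0,"z": 0,"ax": 0,"ay": 0,"az": 0},
    {"fingers": 30,"x": -20,"y": 0,"z": 0,"ax": 0,"ay": 0,"az": 0},
    {"fingers": 30,"x": 0,"y": 0,"z": 0,"ax": 0,"ay": 0,"az": 0},
    {"fingers": 30,"x": 0,"y": 0,"z": 0,"ax": 0,"ay": 0,"az": 0},
    {"fingers": 30,"x": 0,"y": 0,"z": 0,"ax": 0,"ay": 0,"az": 0},
  ],
)

```text
t: 35.9
eef_pos: [0.4699, -0.2562, 0.1599]
tool_rot: [-0.0, 0.708, 0.706, 0.0]
contact_force: [-0.5, 0.7, 0.5]
gripper_width: 0.352
grasp_force: 0.0
```

Run:
```python
from fit import *
a=cam("top"); roi=(225,222,275,262)
g=gray(a,roi); plate=np.median(gray(a,(285,230,305,255))); 
t=np.clip((plate-10-g)/(plate-10-8),0,1)
B=[box(-55,5,22,0,20),box(-43,-7,6,20,52)]; 
# mask away lock unit (left part): use body only
roi2=(236,222,275,262); t=t[:,11:]
p,e=fit(a,t,np.array([.472,.0965,np.radians(89.6)]),B,roi2,dz=.006); print(p,e,"dock x",p[1]-.0961)
save(a,"final.png",(190,205,340,285),5)
```

```text
[0.4721855  0.09877794 1.57224981] 0.031949310420420034 dock x 0.002677943505551908
```

The fit puts the released cassette at origin y = 0.099, against about 0.097 to 0.098 when it was held by the pawl. It stayed put, so I'm handing in.

```bash
python3 -c "
from station import bot
print(bot.hand_in())"
```

```text
the job is handed in; nothing more can be done
None
```

The cassette is in the dock and released, held by the pawl: it stayed put when pulled back with about 5 N. I handed the job in at about 36 s, with the push peaking near 11 N; one earlier probe with shut fingertips pressed the cassette at 56 N, before I found the fingertips sit about 26 mm higher than reported.

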